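# Hang the parts bin on the slatwall

### The job

Hang the narrow parts bin that stands on the bench in the upper groove of the slatwall panel, in the free space between the wide bin and the double-prong hook that already hang there. Tip its front up, feed the lip at its back into the groove, swing it down until it hangs level with its back flat against the panel, and let go. Leave the other things on the bench where they are.

Things in the scene. Friction and masses are not known exactly. Their poses are not given: they have to be found in the camera images.
- bin_mid (a point): The narrow parts bin to hang: grey, open top, 130 long (x) x 60 wide (y) x 70 mm high, walls 3 mm, 0.16 kg, empty, loose on the bench. Point: its centre, 35 mm up. Axes turn with it: x to its back (lip side), y across, z up. Sides are full height from the back to 30 mm before the centre, then slope to 42 mm at the front. Grip from above across the 60 mm width.
- bin_lip (a point): Point on the bin's back face, mid width, under the hanging ledge: from bin_mid 65 mm along x, 32 mm up; same axes. The ledge, 3 mm thick, as wide as the bin, runs 12 mm back; at its end a 3 mm lip turns up, front face 9 mm behind the back face, top 24 mm above this point. Seated, the ledge lies on the groove floor, the lip stands behind the slat above; it may sag 4 mm out, 0.05 rad.
- panel: White slatwall panel upright on the bench in a timber stand, fixed, 440 mm wide, 275 mm high. Origin on the bench under the middle of its front face (plane x = 0); x into the panel, y along it, z up. Two level grooves. Timber feet, 38 mm high, 89 wide, at y +-150 mm, stick out 50 mm in front; a steel hook in the lower groove at y = 0 sticks out 92 mm, 55 to 105 mm up.
- groove (a point): Front edge of the upper groove's floor, mid panel, 200 mm above the bench; axes as the panel. Mouth 20 mm high; the slat lip above it is 5 mm thick. Inside, the hollow reaches 23 mm behind the front face and 38 mm above the floor. The bin's lip (24 mm) does not go in level: tilted front-up about 40 degrees it goes in with some 2.5 mm to spare, and rises behind the slat as the bin swings down.
- hung_bin: The wider grey bin, 100 mm wide (y), already hanging, fixed, in the upper groove on the panel's +y side. Origin on the panel's face at the groove floor, middle of its width; axes as the panel; it reaches 130 mm out, from 67 mm below to 3 mm above the origin.
- prong_hook: Steel hook hanging, fixed, in the upper groove on the panel's -y side: plate 60 mm wide (y), two prongs reaching 114 mm out, 30 mm below the origin, tips turned up. Origin on the panel's face at the groove floor, middle of its width; axes as the panel. The free space between it and the wide bin is 195 to 255 mm.
- plain_bin: Bystander: a wider grey bin without a lip, loose on the bench beside the bin to hang, 130 x 100 x 60 mm. Origin at the centre of its underside, z up.
- spray_can: Bystander: spray can, 66 mm across, 190 mm high, standing. Origin at the centre of its underside.
- screw_jar: Bystander: clear screw jar, 72 mm across, 90 mm high, standing. Origin at the centre of its underside.
- tape_measure: Bystander: black tape measure standing on edge, 68 x 42 x 62 mm high. Origin at the centre of its underside.
- offcut: Bystander: pine offcut lying flat, 160 x 89 x 38 mm. Origin at the centre of its underside.
- hammer: Bystander: hammer lying on the bench, handle along its -x. Origin on the bench under it.

How it is judged (in metres and radians):
At the end, for the whole second after the job is handed in: The bin hangs at rest from the upper groove, let go: lip point 8 mm out to 4 mm in of the panel face and within 4 mm of the groove floor height, over 75 mm from the wide bin's middle and 55 mm from the hook's, upright within 0.10 rad, square within 0.12 rad (x of bin_lip in the frame of groove between -0.008 and 0.004 m and z of bin_lip in the frame of groove between -0.004 and 0.004 m and y of bin_lip in the frame of hung_bin below -0.075 m and y of bin_lip in the frame of prong_hook above 0.055 m and angle between bin_lip's own z axis and vertical below 0.1 rad and angle between the x axis of bin_lip and the x axis of groove, either way round below 0.12 rad and contact force between bin and panel above 0.3 N and linear speed of bin below 0.02 m/s); the robot touches nothing.
It fails at once if another thing on the bench is knocked or shifted by more than 40 mm (distance of any of plain_bin, spray_can, screw_jar, tape_measure, offcut, hammer from where it was at the start of the episode above 0.04 m).
It also fails if it takes over 45 s, if anything falls off the work surface, if the arm or the gripper's body presses on something with over 40 N, if the wrist force passes 120 N, or if a joint passes its speed limit or range.

### The arm

A 6-joint arm with a two-finger parallel gripper is mounted at the origin on the work surface. World frame = base frame: x ahead of the robot, y to its left, z up, the work surface at z = 0. Lengths are in m, angles in degrees, forces in N, time in s.
With the tool pointing down it reaches from about 0.3 to 0.75 m from the base axis. Payload 8.5 kg.
Tool frame: the origin (TCP) lies at the very end of the fingers, on their centre line; the grasp point (between the pads) lies 19 mm behind it; z points along the fingers, y is the line along which they close (so a half turn about z gives the same grasp; the last joint's range is limited). The gripper opens to 85 mm and grips with 20 to 120 N. Pads are 22 mm wide; open, the fingers measure 114 mm over their backs; the gripper's body (76 mm by 85 mm) begins 54 mm behind the grasp point. The pads swing forward as they close: fully open they stand 13 mm farther back than shut.
Start: joints at [63.696, 21.807, 74.336, -0, 83.858, -12.336], TCP at [0.133, 0.534, 0.231] pointing down, gripper open.
Joint ranges: [-178.18, 178.18], [-50.72, 133.34], [12.68, 142.11], [-81.47, 261.47], [9.98, 163.14], [-165.26, 165.26]. Speed limits (degrees/s): [136.94, 136.94, 180, 180, 180, 180].

### API

Orientations are given as a 3x3 rotation matrix whose columns are the frame's x, y, z axes.
In Python, from rig import env, imaging gives the robot as it stands. The module is installed in compiled form; this text tells all that it offers.
- The arm moves only by the tool arm_command, never from a script. Its arguments are lists of equal length, an entry for each row: "turn": the turn, a rotation vector about the tool's x, y, z in units of 5 degrees (1.0 is 5 degrees), a list of three; "xyz": the shift along the tool's x, y, z in units of 50 mm (1.0 is 50 mm), a list of three; "claw": the finger opening in mm, from 0 to 85.4. A call has 1 to 12 rows; each row shifts and turns the commanded pose from where the row before left it, along the tool's axes as they then stand; what a row does not reach is not made up. A row lasts 1/10 s, in which the tool goes at most 50 mm and 8.59 degrees, less where a joint would pass 70% of its speed; a pose out of reach is approached as far as the arm can. A call is refused whole if a number of a shift passes 1 or a number of a turn 1, either way. A call with a gripper value outside its range is refused whole. The fingers move at their own pace and stop on an object; "squeeze" is the grip in N (left out, the last holds). Time passes only in rows, so rows that do not move let the fingers close. It gives the time, the measured TCP pose, the force, the opening and the grip force at its end, in the units of the state.
- env.observe(): the state, without advancing time (a new reading comes with each control period).
- imaging.get_image(name): name is "side" or "top" or "wrist"; returns (picture, depth): 384x512x3 uint8, blue, green, red; 384x512 float32, m along the optical axis (not along the pixel's ray), 0 where there is no reading.
- imaging.camera_info(name): a dict with "camera_matrix" (3x3 intrinsics, pixels), "k1" (the pictures are not rectified: a ray, as slopes to the right and down, at radius r is drawn at 1 + k1 r^2 times it, then the intrinsics apply), "rvec" (rotation vector, rad) and "tvec" (3), from world to camera coordinates, as OpenCV has them. Camera axes: x right, y down, z forward; pixel columns grow to the right and rows downward; lengths in m; the calibration is good to about 2 mm. A picture is of the moment at which its call begins: read the wrist's pose just before it. camera_info takes no time and is no camera call; for the wrist camera it gives the pose at the moment of the call.
- env.close_job(): hands the job in; it is judged then, once.
The state is a dict: "time_s": time; "q": joint angles; "qvel": joint speeds; "joint_efforts": joint torques, N m; "position": TCP position; "tool_rot": TCP orientation; "ft_force": force on the tool from outside, world axes, zero at the start; "wrist_torque": the same for the moment, N m; "grip_width": finger opening in m; "gripper_force": force on a finger pad.
Only numpy, scipy, OpenCV 4.12 (cv2) and the standard library are available. Lean on these libraries where they do the work, as an engineer would, in place of code of your own. Each camera call takes 0.05 s, during which the arm holds its last target. There are 200 camera calls.

## Working session

There is one attempt and no reset: what is moved stays moved. The work goes in short steps, Python scripts to look and compute and a tool call to move; the robot and the scene stay as the last step left them, time stands still between calls to the robot, and variables do not carry over. Pictures are saved under pics/ and viewed, at most 10 in all, crops included, and the job is handed in when it is done.

Besides the shell and the picture viewer there is one more tool, called after "Emit:" as name(argument=value, ...), one argument or row to a line, values as JSON. arm_command: Moves the arm, as the interface text tells. Its arguments: {"type":"object","properties":{"turn":{"type":"array"},"xyz":{"type":"array"},"claw":{"type":"array"},"squeeze":{"type":"number"}},"required":["turn","xyz","claw"]}

```bash
mkdir -p pics; cat > h.py <<'E'
import numpy as np, cv2
from rig import env, imaging
def grab(n):
    i=imaging.camera_info(n); im,d=imaging.get_image(n); return im,d,i
def world(d,i):
    K=np.array(i["camera_matrix"],float);k=i["k1"]
    v,u=np.mgrid[0:384,0:512]
    p=cv2.undistortPoints(np.stack([u.ravel(),v.ravel()],1).astype(np.float64)[:,None],K,np.array([k,0,0,0.]))[:,0]
    P=np.c_[p,np.ones(len(p))]*d.ravel()[:,None]
    R=cv2.Rodrigues(np.array(i["rvec"],float))[0]
    W=(P-np.array(i["tvec"],float).ravel())@R
    W[d.ravel()==0]=np.nan
    return W.reshape(384,512,3)
E
python3 - <<'E'
from h import *
for n in("top","side"):
    im,d,i=grab(n); W=world(d,i); np.savez(n+"0.npz",im=im,W=W); cv2.imwrite(f"pics/{n}0.png",im)
s=env.observe();print(s["position"],s["tool_rot"],s["time_s"])
E
```

```text
[0.13263121 0.53350187 0.23078729] [[-9.70436416e-01  2.41356253e-01 -5.66490324e-04]
 [ 2.41356768e-01  9.70435754e-01 -1.16549368e-03]
 [ 2.68443277e-04 -1.26776378e-03 -9.99999160e-01]] 0.1
```

View pics/top0.png

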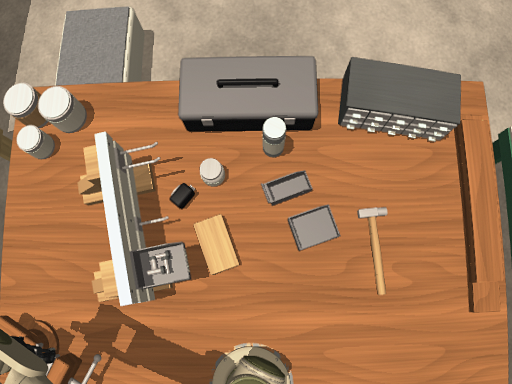

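View pics/side0.png

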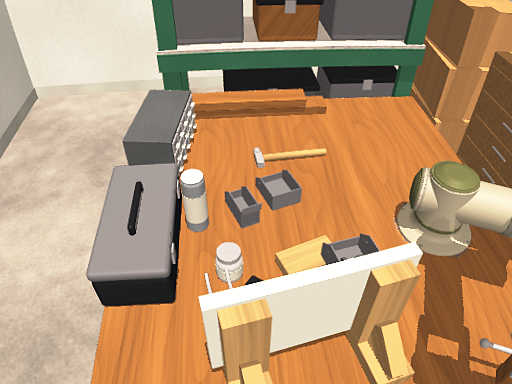

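The top view shows the narrow bin at about (287,187), the plain bin at (313,228), and the panel at the left from (103,135) to (125,303), facing right. The wide bin hangs at (162,265) and the prongs at about (145,155). The side view is from behind the panel.

```bash
python3 - <<'E'
from h import *
z=np.load("top0.npz");W=z["W"]
for u,v in [(287,187),(313,228),(272,122),(211,167),(183,195),(217,245),(375,212),(102,138),(122,302),(110,138),(130,302),(158,145),(185,160),(168,220),(162,265),(185,245),(190,280),(255,370),(270,186),(305,175),(300,280)]:
    print((u,v),W[v,u].round(3))
# narrow bin points
m=W[165:210,255:318].reshape(-1,3); m=m[(m[:,2]>.036)&(m[:,2]<.12)]
print(len(m),m.min(0),m.max(0))
r=cv2.minAreaRect(m[:,:2].astype(np.float32)*1000);print(r,cv2.boxPoints(r).round(0))
for lo in (.04,.05,.06,.066,.075,.085):
    q=m[(m[:,2]>lo)&(m[:,2]<lo+.01)]
    if len(q):print(lo,len(q),q.mean(0).round(4))
# panel top edge
m=W[120:310,90:150].reshape(-1,3); q=m[(m[:,2]>.265)&(m[:,2]<.285)]
r=cv2.minAreaRect(q[:,:2].astype(np.float32)*1000);print("panel",len(q),r,cv2.boxPoints(r).round(0),np.median(q[:,2]))
im=z["im"]
c=cv2.resize(im[120:310,85:330],None,fx=3.2,fy=3.1,interpolation=cv2.INTER_CUBIC);cv2.imwrite("pics/c1.png",c)
E
```

```text
(287, 187) [ 0.582 -0.114  0.002]
(313, 228) [ 0.455 -0.19   0.001]
(272, 122) [ 0.724 -0.067  0.189]
(211, 167) [0.626 0.109 0.089]
(183, 195) [0.549 0.194 0.061]
(217, 245) [0.404 0.096 0.032]
(375, 212) [ 0.498 -0.377  0.022]
(102, 138) [0.66  0.372 0.273]
(122, 302) [0.249 0.3   0.274]
(110, 138) [0.671 0.363 0.237]
(130, 302) [0.249 0.281 0.272]
(158, 145) [0.722 0.289 0.001]
(185, 160) [ 0.672  0.202 -0.001]
(168, 220) [0.484 0.25  0.   ]
(162, 265) [0.343 0.234 0.139]
(185, 245) [0.407 0.196 0.002]
(190, 280) [0.303 0.179 0.004]
(255, 370) [ 0.076 -0.015  0.19 ]
(270, 186) [ 0.583 -0.062  0.012]
(305, 175) [ 0.615 -0.169  0.019]
(300, 280) [ 0.3   -0.148 -0.001]
357 [ 0.50318172 -0.19980421  0.03617807] [ 0.62448272 -0.03506057  0.09626566]
((544.6549072265625, -119.33851623535156), (122.1128158569336, 140.71585083007812), 18.297958374023438) [[ 465.  -72.]
 [ 509. -205.]
 [ 625. -167.]
 [ 581.  -33.]]
0.04 51 [ 0.5733 -0.1254  0.0451]
0.05 58 [ 0.5738 -0.1219  0.0551]
0.06 123 [ 0.5623 -0.0907  0.0663]
0.066 143 [ 0.5612 -0.0778  0.07  ]
0.075 12 [ 0.5518 -0.068   0.079 ]
0.085 23 [ 0.5501 -0.0458  0.0892]
panel 2660 ((456.4217224121094, 352.863525390625), (442.982177734375, 71.0422592163086), 11.733609199523926) [[232. 343.]
 [247. 273.]
 [681. 363.]
 [666. 433.]] 0.27444570957716075
```

View pics/c1.png

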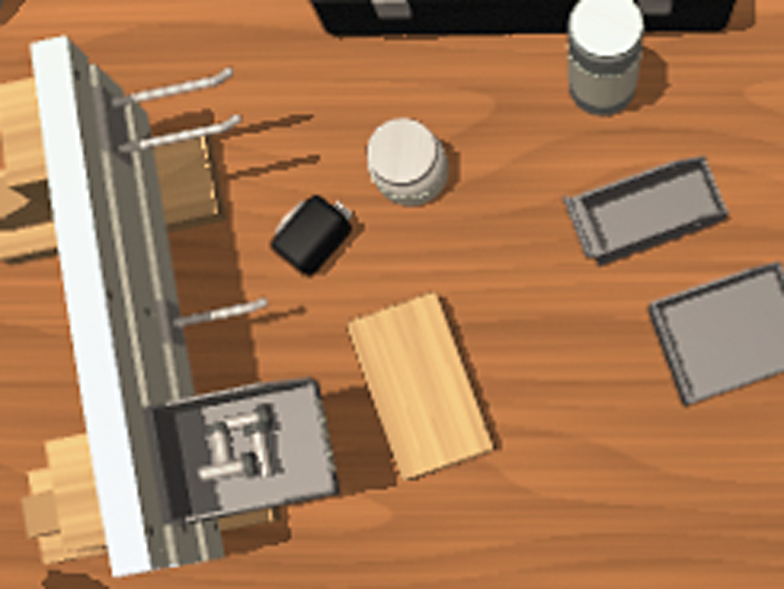

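The crop shows the bin's lip at its left end, facing the panel. The bins, hooks and panel are all distinct. Next I'll fit the frames.

```bash
python3 - <<'E'
from h import *
W=np.load("top0.npz")["W"]; S=np.load("side0.npz")["W"]
P=W[100:320,80:200].reshape(-1,3);P=P[~np.isnan(P[:,0])]
# front face band just under top
top=P[(P[:,2]>.270)&(P[:,2]<.280)]
top=top[(np.abs(top[:,1]-.3)<.15)]
# bins along the panel direction
a=np.deg2rad(11.7)
for it in range(2):
    ax=np.array([-np.sin(a),np.cos(a)]); ay=np.array([-np.cos(a),-np.sin(a)])
    s=top[:,:2]@ay;t=top[:,:2]@ax
    b=[];
    for c in np.arange(s.min()+.02,s.max()-.02,.02):
        k=t[(abs(s-c)<.01)]; b.append((c,np.percentile(k,3),np.percentile(k,97)))
    b=np.array(b); f=np.polyfit(b[:,0],b[:,1],1);g=np.polyfit(b[:,0],b[:,2],1);print("slope",f,g,s.min(),s.max()); a-=np.arctan(f[0])*0 + 0
    print(b.round(4).tolist()) if it==0 else 0
ff=P[(P[:,2]>.225)&(P[:,2]<.268)]
t=ff[:,:2]@ax;s=ff[:,:2]@ay
k=(t<.30)&(t>.2)
print("front face t by height");
for lo in np.arange(.22,.27,.01):
    q=k&(ff[:,2]>lo)&(ff[:,2]<lo+.01); print(lo.round(3),q.sum(),np.median(t[q]) if q.any() else None, np.polyfit(s[q],t[q],1) if q.sum()>20 else None)
# narrow bin rim+lip
m=W[165:210,255:320].reshape(-1,3)
r=m[(m[:,2]>.064)&(m[:,2]<.078)];l=m[m[:,2]>.08]; l=l[l[:,2]<.1]
print("rim",cv2.minAreaRect(r[:,:2].astype(np.float32)*1000)); print("lip",l[np.argsort(l[:,0])].round(3).tolist())
E
```

```text
slope [0.00040088 0.21973245] [0.00103312 0.24939412] -0.739112916783075 -0.2970192276609918
[[-0.7191, 0.2194, 0.2486], [-0.6991, 0.2202, 0.2493], [-0.6791, 0.2197, 0.2481], [-0.6591, 0.2187, 0.2482], [-0.6391, 0.219, 0.2482], [-0.6191, 0.2184, 0.2475], [-0.5991, 0.2189, 0.2498], [-0.5791, 0.2179, 0.2492], [-0.5591, 0.2206, 0.2493], [-0.5391, 0.2207, 0.2487], [-0.5191, 0.2205, 0.2496], [-0.4991, 0.2199, 0.2485], [-0.4791, 0.2203, 0.2492], [-0.4591, 0.2207, 0.2495], [-0.4391, 0.22, 0.2489], [-0.4191, 0.2194, 0.2497], [-0.3991, 0.2183, 0.2497], [-0.3791, 0.2187, 0.2482], [-0.3591, 0.219, 0.2483], [-0.3391, 0.2194, 0.2485], [-0.3191, 0.22, 0.2491]]
slope [0.00040088 0.21973245] [0.00103312 0.24939412] -0.739112916783075 -0.2970192276609918
front face t by height
0.22 104 0.2199984420062827 [-0.01852846  0.21431047]
0.23 203 0.22000777774431135 [-0.01169036  0.21726629]
0.24 193 0.22008399234706727 [-0.01691071  0.21452122]
0.25 227 0.22008505635366238 [-0.01596063  0.21785365]
0.26 1015 0.2667357894411254 [-1.03537569e-04  2.62384715e-01]
0.27 0 None None
rim ((567.821044921875, -99.1472396850586), (60.998497009277344, 115.46026611328125), 19.863204956054688)
lip [[0.522, -0.057, 0.085], [0.522, -0.055, 0.081], [0.524, -0.054, 0.09], [0.527, -0.055, 0.086], [0.53, -0.055, 0.088], [0.53, -0.052, 0.088], [0.533, -0.052, 0.088], [0.535, -0.052, 0.09], [0.537, -0.049, 0.082], [0.538, -0.049, 0.091], [0.538, -0.052, 0.09], [0.54, -0.049, 0.096], [0.544, -0.049, 0.089], [0.545, -0.046, 0.085], [0.547, -0.046, 0.09], [0.549, -0.046, 0.092], [0.553, -0.046, 0.09], [0.553, -0.043, 0.088], [0.555, -0.043, 0.092], [0.558, -0.043, 0.093], [0.56, -0.041, 0.081], [0.562, -0.041, 0.087], [0.565, -0.041, 0.085], [0.567, -0.038, 0.092], [0.568, -0.041, 0.087], [0.57, -0.038, 0.089], [0.573, -0.038, 0.091], [0.577, -0.035, 0.088], [0.577, -0.038, 0.086]]
```

```bash
cat > frames.py <<'E'
import numpy as np
a=np.deg2rad(11.7); ax=np.array([-np.sin(a),np.cos(a),0]); ay=np.array([-np.cos(a),-np.sin(a),0]); az=np.array([0,0,1.])
P0=-.518*ay+.220*ax   # panel origin
E
python3 - <<'E'
from h import *; from frames import *
W=np.load("top0.npz")["W"];P=W.reshape(-1,3);P=P[~np.isnan(P[:,0])]
L=np.c_[(P-P0)@ax,(P-P0)@ay,P[:,2]]
q=L[(L[:,0]<-.01)&(L[:,0]>-.14)&(L[:,2]>.185)&(L[:,2]<.215)&(abs(L[:,1])<.22)]
print("wide bin y",np.percentile(q[q[:,1]>0.02,1],[1,50,99]),"x",q[:,0].min(), "hook y",np.percentile(q[q[:,1]<-.02,1],[1,50,99]) if (q[:,1]<-.02).any() else 0)
h=L[(L[:,0]<-.015)&(L[:,0]>-.13)&(L[:,2]>.155)&(L[:,2]<.2)&(L[:,1]<0)&(L[:,1]>-.22)]; print("prongs y",np.sort(h[:,1]).round(3).tolist()[::3])
i=imaging.camera_info("wrist");R=cv2.Rodrigues(np.array(i["rvec"],float))[0];c=-R.T@np.array(i["tvec"],float).ravel()
s=env.observe();T=np.array(s["tool_rot"]);print("wristcam in tool: pos",T.T@(c-s["position"]),"axes\n",(T.T@R.T).round(3),i["camera_matrix"],s["q"])
# insertion plan
def rect(x0,x1,z0,z1,n=.5):
    X,Z=np.meshgrid(np.arange(x0,x1+.01,n),np.arange(z0,z1+.01,n));return np.c_[X.ravel(),Z.ravel()]
B=np.r_[rect(0,12,0,3),rect(9,12,3,24),rect(-3,0,-67,3,1)]
# panel occupancy on 0.5mm grid: x -80..30, z -100..80
xs=np.arange(-60,31,.5);zs=np.arange(-100,81,.5);X,Z=np.meshgrid(xs,zs)
sol=(X>=0)&(X<30); cav=((X<=23)&(Z>0)&(Z<38)&(X>5))|((X<=5)&(Z>0)&(Z<20)); sol&=~cav
from scipy.ndimage import distance_transform_edt as dt,map_coordinates as mc
D=dt(~sol)*.5-dt(sol)*.5
th=np.arange(0,61,1.5); px=np.arange(-40,12,1.);pz=np.arange(-6,25,1.)
C=np.zeros((len(th),len(px),len(pz)))
for i,t in enumerate(np.deg2rad(th)):
    R=np.array([[np.cos(t),np.sin(t)],[-np.sin(t),np.cos(t)]]);Q=B@R.T
    for j,x in enumerate(px):
        for k,z in enumerate(pz):
            C[i,j,k]=mc(D,[(Q[:,1]+z+100)/.5,(Q[:,0]+x+60)/.5],order=1,mode="nearest").min()
import heapq
# maximise clearance: dijkstra with cost 1+ w/(clear)^3
cost=np.where(C>.1,1+60/np.clip(C,.1,None)**3,np.inf)
s=(28,0,10);g=(0,list(px).index(-2.),list(pz).index(1.))
best={s:0};pr={};h=[(0,s)]
while h:
    d,n=heapq.heappop(h)
    if n==g:break
    if d>best[n]:continue
    for dx in np.ndindex(3,3,3):
        m=tuple(np.array(n)+dx-1)
        if min(m)<0 or any(a>=b for a,b in zip(m,C.shape)):continue
        e=d+cost[m]*np.sqrt(((np.array(dx)-1)**2).sum())
        if e<best.get(m,np.inf):best[m]=e;pr[m]=n;heapq.heappush(h,(e,m))
n=g;path=[]
while n!=s:path.append(n);n=pr[n]
for n in path[::-1]:print(th[n[0]],px[n[1]],pz[n[2]],C[n].round(1),end=" | ")
E
```

```text
wide bin y [0.08646046 0.08993879 0.18781222] x -0.12256670677991044 hook y [-0.19140285 -0.14840206 -0.14326869]
prongs y [-0.197, -0.194, -0.194, -0.193, -0.193, -0.193, -0.192, -0.192, -0.192, -0.191, -0.191, -0.191, -0.191, -0.19, -0.19, -0.19, -0.19, -0.19, -0.189, -0.189, -0.189, -0.189, -0.189, -0.188, -0.188, -0.188, -0.188, -0.188, -0.188, -0.187, -0.187, -0.187, -0.186, -0.15, -0.15, -0.149, -0.149, -0.149, -0.148, -0.148, -0.148, -0.147, -0.147, -0.147, -0.147, -0.146, -0.146, -0.146, -0.146, -0.146, -0.145, -0.145, -0.145, -0.145, -0.144, -0.144, -0.144, -0.144, -0.144, -0.143, -0.143, -0.143, -0.143, -0.143, -0.142, -0.142, -0.142]
wristcam in tool: pos [ 0.06901516 -0.00086283 -0.14407386] axes
 [[-0.001 -0.963 -0.27 ]
 [ 1.    -0.001 -0.001]
 [ 0.001 -0.27   0.963]] [[313.7489418    0.         255.59787795]
 [  0.         313.7489418  191.65478644]
 [  0.           0.           1.        ]] [ 6.36978069e+01  2.18370959e+01  7.43781272e+01 -4.95321580e-04
  8.38590233e+01 -1.23355172e+01]
43.5 -39.0 4.0 15.4 | 45.0 -38.0 4.0 14.6 | 46.5 -37.0 4.0 14.0 | 48.0 -36.0 4.0 1
[... 468 characters left out ...]
4.3 | 48.0 -13.0 10.0 4.1 | 46.5 -12.0 11.0 3.8 | 45.0 -11.0 11.0 3.6 | 43.5 -10.0 12.0 3.6 | 42.0 -9.0 12.0 4.0 | 40.5 -8.0 12.0 4.2 | 39.0 -7.0 12.0 4.4 | 37.5 -6.0 12.0 4.7 | 36.0 -6.0 12.0 4.8 | 34.5 -5.0 12.0 5.0 | 33.0 -5.0 12.0 5.0 | 31.5 -5.0 12.0 4.7 | 30.0 -4.0 11.0 5.0 | 28.5 -4.0 11.0 5.3 | 27.0 -4.0 11.0 5.1 | 25.5 -3.0 11.0 5.3 | 24.0 -3.0 11.0 5.4 | 22.5 -3.0 10.0 5.4 | 21.0 -3.0 10.0 5.1 | 19.5 -3.0 9.0 5.0 | 18.0 -3.0 9.0 4.8 | 16.5 -3.0 8.0 4.6 | 15.0 -3.0 8.0 4.4 | 13.5 -3.0 7.0 4.2 | 12.0 -3.0 7.0 3.9 | 10.5 -3.0 6.0 3.7 | 9.0 -3.0 6.0 3.3 | 7.5 -3.0 5.0 3.0 | 6.0 -3.0 4.0 2.7 | 4.5 -2.0 4.0 2.3 | 3.0 -2.0 4.0 2.2 | 1.5 -2.0 3.0 2.1 | 0.0 -2.0 2.0 2.0 | 0.0 -2.0 1.0 1.0 |
```

```bash
cat > mv.py <<'E'
import numpy as np
from scipy.spatial.transform import Rotation as Ro
from rig import env
from frames import *
def rz(t): # heading matrix: tool x dir = (-sin,cos,0), y=(cos,sin,0), z down
    t=np.deg2rad(t);return np.array([[-np.sin(t),np.cos(t),0],[np.cos(t),np.sin(t),0],[0,0,-1.]])
def tool(yaw,phi): return rz(yaw)@Ro.from_euler("y",phi,degrees=True).as_matrix()
def rows(p0,R0,p1,R1,N):
    w=Ro.from_matrix(R0.T@R1).as_rotvec()/N; M=Ro.from_rotvec(w).as_matrix()
    S=sum(np.linalg.matrix_power(M,k) for k in range(N))
    d=np.linalg.solve(S,R0.T@(p1-p0))
    print(N,"rows turn",(np.rad2deg(w)/5).round(2).tolist(),"xyz",(d/.05).round(3).tolist())
def cur():
    s=env.observe();return np.array(s["position"]),np.array(s["tool_rot"]),s
E
python3 - <<'E'
from mv import *
p,R,s=cur();p=p+[0,0,.15]
yb=19.9;bx=np.array([-np.sin(np.deg2rad(yb)),np.cos(np.deg2rad(yb)),0]);C=np.array([.5757,-.1175,.035])
T=tool(yb,45); g=C+.008*bx+np.array([0,0,.001])
hov=g-.13*T[:,2];print("grasp",g,"hover",hov)
for N in(16,20,24):rows(p,R,hov+[0,0,.04],T,N)
E
```

```text
grasp [ 0.57297696 -0.10997769  0.036     ] hover [ 0.60426597 -0.19641263  0.12792388]
16 rows turn [-0.28, 0.52, 0.66] xyz [-1.124, -0.364, -0.166]
20 rows turn [-0.22, 0.41, 0.53] xyz [-0.9, -0.285, -0.137]
24 rows turn [-0.18, 0.34, 0.44] xyz [-0.751, -0.235, -0.117]
```

Emit:
arm_command(
  turn=[
    [0, 0, 0],
    [0, 0, 0],
    [0, 0, 0],
    [0, 0, 0],
  ],
  xyz=[
    [0, 0, -0.8],
    [0, 0, -1],
    [0, 0, -1],
    [0, 0, -0.2],
  ],
  claw=[76, 76, 76, 76],
  squeeze=60,
)

```text
time_s: 0.5
position: [0.1329, 0.5342, 0.3869]
tool_rot: [[-0.97, 0.241, 0.004], [0.241, 0.97, 0.009], [-0.002, 0.009, -1.0]]
ft_force: [-0.0, 0.1, -0.5]
grip_width: 0.0762
gripper_force: 0.0
```

```bash
python3 - <<'E'
from mv import *
p,R,s=cur()
rows(p,R,np.array([.585,-.13,.36]),tool(19.9,0),20)
E
```

```text
20 rows turn [0.01, -0.0, 0.56] xyz [-0.807, -0.219, 0.026]
```

Emit:
arm_command(
  turn=[
    [0, 0, 0.56],
    [0, 0, 0.56],
    [0, 0, 0.56],
    [0, 0, 0.56],
    [0, 0, 0.56],
    [0, 0, 0.56],
    [0, 0, 0.56],
    [0, 0, 0.56],
    [0, 0, 0.56],
    [0, 0, 0.56],
  ],
  xyz=[
    [-0.8, -0.22, 0],
    [-0.8, -0.22, 0],
    [-0.8, -0.22, 0],
    [-0.8, -0.22, 0],
    [-0.8, -0.22, 0],
    [-0.8, -0.22, 0],
    [-0.8, -0.22, 0],
    [-0.8, -0.22, 0],
    [-0.8, -0.22, 0],
    [-0.8, -0.22, 0],
  ],
  claw=[76, 76, 76, 76, 76, 76, 76, 76, 76, 76],
)

```text
time_s: 1.5
position: [0.4391, 0.2577, 0.3804]
tool_rot: [[-0.742, 0.67, -0.001], [0.67, 0.742, -0.0], [0.001, -0.001, -1.0]]
ft_force: [0.3, 0.1, 0.2]
grip_width: 0.0759
gripper_force: 0.0
```

Emit:
arm_command(
  turn=[
    [0, 0, 0.56],
    [0, 0, 0.56],
    [0, 0, 0.56],
    [0, 0, 0.56],
    [0, 0, 0.56],
    [0, 0, 0.56],
    [0, 0, 0.56],
    [0, 0, 0.56],
    [0, 0, 0.56],
    [0, 0, 0.56],
  ],
  xyz=[
    [-0.8, -0.22, 0],
    [-0.8, -0.22, 0],
    [-0.8, -0.22, 0],
    [-0.8, -0.22, 0],
    [-0.8, -0.22, 0],
    [-0.8, -0.22, 0],
    [-0.8, -0.22, 0],
    [-0.8, -0.22, 0],
    [-0.8, -0.22, 0],
    [-0.8, -0.22, 0],
  ],
  claw=[76, 76, 76, 76, 76, 76, 76, 76, 76, 76],
)

```text
time_s: 2.5
position: [0.5793, -0.1284, 0.3802]
tool_rot: [[-0.341, 0.94, -0.002], [0.94, 0.341, 0.001], [0.001, -0.001, -1.0]]
ft_force: [0.3, 1.0, -0.3]
grip_width: 0.076
gripper_force: 0.0
```

```bash
python3 - <<'E'
from mv import *
p,R,s=cur();print(p,np.round(s["q"],1),s["time_s"])
yb=19.9;bx=np.array([-np.sin(np.deg2rad(yb)),np.cos(np.deg2rad(yb)),0]);C=np.array([.5757,-.1175,.035])
T=tool(yb,45); g=C+.008*bx+np.array([0,0,.001])
rows(p,R,g-.17*T[:,2],T,10)
E
```

```text
[ 0.57927995 -0.12842887  0.38024549] [-23.9  23.8  47.3   0.  109.  -43.8] 2.5
10 rows turn [-0.0, 0.9, -0.0] xyz [-0.353, 0.001, 0.359]
```

Emit:
arm_command(
  turn=[
    [0, 0.9, 0],
    [0, 0.9, 0],
    [0, 0.9, 0],
    [0, 0.9, 0],
    [0, 0.9, 0],
    [0, 0.9, 0],
    [0, 0.9, 0],
    [0, 0.9, 0],
    [0, 0.9, 0],
    [0, 0.9, 0],
    [0, 0, 0],
  ],
  xyz=[
    [-0.35, 0, 0.36],
    [-0.35, 0, 0.36],
    [-0.35, 0, 0.36],
    [-0.35, 0, 0.36],
    [-0.35, 0, 0.36],
    [-0.35, 0, 0.36],
    [-0.35, 0, 0.36],
    [-0.35, 0, 0.36],
    [-0.35, 0, 0.36],
    [-0.35, 0, 0.36],
    [0, 0, 0],
  ],
  claw=[76, 76, 76, 76, 76, 76, 76, 76, 76, 76, 76],
)

```text
time_s: 3.6
position: [0.6119, -0.2204, 0.1515]
tool_rot: [[-0.234, 0.94, -0.248], [0.66, 0.34, 0.67], [0.714, -0.007, -0.7]]
ft_force: [0.6, 0.3, -0.5]
grip_width: 0.0761
gripper_force: 0.0
```

```bash
python3 - <<'E'
from h import *; from mv import *
im,d,i=grab("wrist");W=world(d,i);np.savez("w1.npz",im=im,W=W);cv2.imwrite("pics/w1.png",im)
p,R,s=cur();print(p,R.round(3),np.round(s["q"],1))
E
```

```text
[ 0.61266544 -0.22023847  0.15487784] [[-0.238  0.94  -0.245]
 [ 0.663  0.342  0.666]
 [ 0.71  -0.003 -0.704]] [-38.8  52.6  40.2  26.6 125.  -50.7]
```

View pics/w1.png

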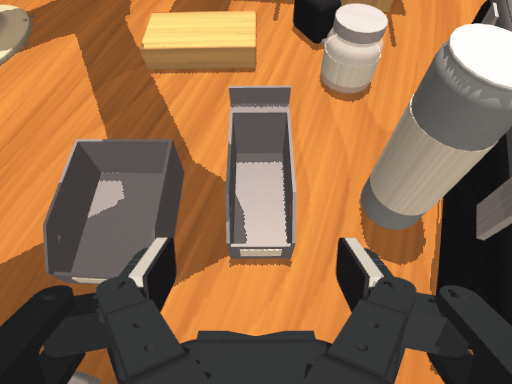

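The wrist view shows the bin at columns 229–295, with its lip at row 88–105 and its front at row 250. The fingers at (150,270) and (360,265) straddle its line. I'll refine the bin pose from this depth.

```bash
python3 - <<'E'
from h import *; from mv import *
W=np.load("w1.npz")["W"]
C=np.array([.5757,-.1175,0]);yb=np.deg2rad(19.9)
bx=np.array([-np.sin(yb),np.cos(yb),0]);by=np.array([-np.cos(yb),-np.sin(yb),0])
m=W[80:262,220:305].reshape(-1,3);L=np.c_[(m-C)@bx,(m-C)@by,m[:,2]]
L=L[(abs(L[:,0])<.1)&(abs(L[:,1])<.045)]
lip=L[L[:,2]>.078];print("lip x,z top",np.percentile(lip[:,0],[2,50,98]),np.percentile(lip[:,2],[50,98]),"y",lip[:,1].min(),lip[:,1].max(),"slope",np.polyfit(lip[:,1],lip[:,0],1))
rim=L[(L[:,2]>.062)&(L[:,2]<.074)&(L[:,0]<.055)&(L[:,0]>-.03)]
for sg in(1,-1):
    q=rim[rim[:,1]*sg>.02];print("side",sg,len(q),np.percentile(q[:,1],[2,50,98]),np.polyfit(q[:,0],q[:,1],1))
fr=L[(L[:,2]>.03)&(L[:,2]<.046)&(L[:,0]<-.05)];print("front",np.percentile(fr[:,0],[2,50]),np.percentile(fr[:,2],98))
fl=L[(abs(L[:,1])<.02)&(abs(L[:,0])<.03)];print("floor z",np.median(fl[:,2]))
E
```

```text
lip x,z top [0.07143315 0.07268246 0.07527955] [0.08686509 0.0929097 ] y -0.03159367179073371 0.028955742015273293 slope [-0.00438802  0.07276844]
side 1 323 [0.02552346 0.02661838 0.02863538] [0.00277439 0.02674801]
side -1 340 [-0.03142757 -0.02939859 -0.02835512] [-2.83278458e-05 -2.95406860e-02]
front [-0.06678488 -0.06555018] 0.04557112738081011
floor z 0.004459925220824636
```

```bash
python3 - <<'E'
from mv import *
p,R,s=cur();print(p)
yb=19.9;bx=np.array([-np.sin(np.deg2rad(yb)),np.cos(np.deg2rad(yb)),0]);C=np.array([.5774,-.1182,.035])
T=tool(yb,45); g=C+.008*bx+np.array([0,0,.001])
rows(p,R,g,T,8)
E
```

```text
[ 0.61266544 -0.22023847  0.15487784]
8 rows turn [-0.0, -0.01, -0.0] xyz [-0.006, 0.005, 0.415]
```

Emit:
arm_command(
  turn=[
    [0, 0, 0],
    [0, 0, 0],
    [0, 0, 0],
    [0, 0, 0],
    [0, 0, 0],
    [0, 0, 0],
    [0, 0, 0],
    [0, 0, 0],
    [0, 0, 0],
  ],
  xyz=[
    [0, 0, 0.42],
    [0, 0, 0.42],
    [0, 0, 0.42],
    [0, 0, 0.42],
    [0, 0, 0.42],
    [0, 0, 0.42],
    [0, 0, 0.42],
    [0, 0, 0.38],
    [0, 0, 0],
  ],
  claw=[76, 76, 76, 76, 76, 76, 76, 76, 76],
)

```text
time_s: 4.55
position: [0.5727, -0.1081, 0.0412]
tool_rot: [[-0.244, 0.939, -0.243], [0.665, 0.345, 0.663], [0.706, 0.0, -0.708]]
ft_force: [1.2, -0.1, 0.3]
grip_width: 0.0762
gripper_force: 0.0
```

Emit:
arm_command(
  turn=[
    [0, 0, 0],
    [0, 0, 0],
    [0, 0, 0],
    [0, 0, 0],
    [0, 0, 0],
    [0, 0, 0],
  ],
  xyz=[
    [0, 0, 0],
    [0, 0, 0],
    [0, 0, 0],
    [0, 0, 0],
    [0, 0, 0],
    [0, 0, 0],
  ],
  claw=[45, 45, 45, 45, 45, 45],
  squeeze=60,
)

```text
time_s: 5.15
position: [0.5741, -0.1106, 0.0424]
tool_rot: [[-0.245, 0.94, -0.239], [0.665, 0.342, 0.663], [0.705, 0.003, -0.709]]
ft_force: [1.3, 0.2, 6.5]
grip_width: 0.0595
gripper_force: 65.0
```

Emit:
arm_command(
  turn=[
    [0, 0, 0],
    [0, 0, 0],
    [0, 0, 0],
    [0, 0, 0],
    [0, 0, 0],
    [0, 0, 0],
    [0, 0, 0],
    [0, 0, 0],
    [0, 0, 0],
  ],
  xyz=[
    [0.1, 0, -0.1],
    [0.3, 0, -0.3],
    [0.4, 0, -0.4],
    [0.4, 0, -0.4],
    [0.5, 0, -0.5],
    [0.5, 0, -0.5],
    [0.4, 0, -0.4],
    [0.2, 0, -0.2],
    [0, 0, 0],
  ],
  claw=[45, 45, 45, 45, 45, 45, 45, 45, 45],
)

```text
time_s: 6.05
position: [0.5732, -0.1101, 0.2399]
tool_rot: [[-0.244, 0.94, -0.24], [0.666, 0.342, 0.663], [0.705, 0.002, -0.71]]
ft_force: [-0.4, 0.1, -2.0]
grip_width: 0.0595
gripper_force: 64.8
```

```bash
python3 - <<'E'
from h import *; from mv import *
im,d,i=grab("wrist");W=world(d,i);p,R,s=cur();cv2.imwrite("pics/w2.png",im)
L=(W-p)@R; np.savez("w2.npz",im=im,L=L)
print(p,R.round(3),np.round(s["q"],1),s["ft_force"],s["grip_width"])
E
```

```text
[ 0.57295438 -0.10995995  0.23813367] [[-0.242  0.94  -0.242]
 [ 0.665  0.342  0.664]
 [ 0.706  0.    -0.708]] [-33.6  39.4  54.2  29.5 121.5 -46. ] [-0.39563958  0.23274223 -1.52890491] 0.059887003375991066
```

View pics/w2.png

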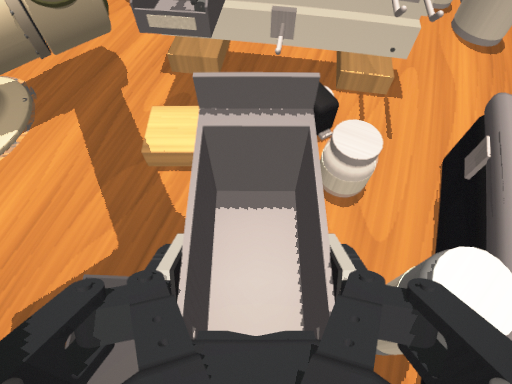

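The bin is held, with its lip at row 72–112, columns 194–320, well in view, and the panel behind it. Next I'll measure the bin's pose in the tool frame.

```bash
python3 - <<'E'
from h import *
z=np.load("w2.npz");L=z["L"]
def prof(name,sel,k=2):
    q=L[sel].reshape(-1,3);q=q[(abs(q[:,1])<.04)&(abs(q[:,2])<.09)];return q
# lip front face
q=prof("lip",np.s_[74:106,200:316]);n=np.linalg.svd(q-q.mean(0),full_matrices=False)[2][2]
print("lip face mean",q.mean(0).round(4),"normal",n.round(3),"angle",np.degrees(np.arctan2(n[2],n[0])),"y",q[:,1].min(),q[:,1].max())
# column profile of lip & ledge in middle
for v in range(66,126,4):print(v,np.nanmedian(L[v,240:275],0).round(4))
# side inner walls/rim: floor plane
q=L[215:300,225:290].reshape(-1,3);n=np.linalg.svd(q-q.mean(0),full_matrices=False)[2][2];print("floor",q.mean(0).round(4),n.round(3),np.degrees(np.arctan2(n[0],-n[2])))
q=L[135:185,225:300].reshape(-1,3);n=np.linalg.svd(q-q.mean(0),full_matrices=False)[2][2];print("back wall inner",q.mean(0).round(4),n.round(3),np.degrees(np.arctan2(n[2],n[0])))
E
```

```text
lip face mean [0.077  0.     0.0156] normal [-0.688 -0.001 -0.726] angle -133.44186451343663 y -0.02974685147158334 0.029609580484233643
66 [0.1379 0.0017 0.4727]
70 [0.13   0.0026 0.4641]
74 [ 0.0839 -0.0002  0.0103]
78 [ 0.0821 -0.0002  0.0106]
82 [ 0.0804 -0.0002  0.0122]
86 [ 0.0786 -0.0002  0.0139]
90 [ 0.0768 -0.0002  0.0159]
94 [ 0.075  -0.0002  0.0173]
98 [ 0.0731 -0.0002  0.0192]
102 [ 0.0711 -0.0001  0.0211]
106 [ 0.0691 -0.0001  0.0234]
110 [ 0.0671 -0.0001  0.0237]
114 [0.0651 0.0001 0.0216]
118 [ 0.0631 -0.0001  0.0195]
122 [ 0.0612 -0.0001  0.0175]Traceback (most recent call last):
  File "<stdin>", line 11, in <module>
    u, s, vh = gufunc(a, signature=signature)
               ~~~~~~^^^^^^^^^^^^^^^^^^^^^^^^
    raise LinAlgError("SVD did not converge")
numpy.linalg.LinAlgError: SVD did not converge
```

```bash
cat >> mv.py <<'E'
PHI=46.2; LIP=np.array([.0598,0,.0196]); YAW=11.7; YT=-.025; OFF=np.zeros(3) # OFF panel-frame correction
def target(th,x,z,yt=YT):
    T=tool(YAW,PHI-th); lip=P0+(x/1000+OFF[0])*ax+yt*ay+(.2+z/1000+OFF[2])*az
    return lip-T@LIP,T
def where():
    p,R,s=cur(); l=p+R@LIP-P0; zt=R[:,2]
    lean=np.degrees(np.arctan2(zt@ax,-zt[2]))
    print("tilt %.1f x %.1f y %.1f z %.1f yaw %.2f roll %.2f"%(PHI-lean,(l@ax-OFF[0])*1e3,l@ay*1e3,(l[2]-.2-OFF[2])*1e3,np.degrees(np.arctan2(R[1,1],R[0,1])),np.degrees(R[2,1])),"F panel",np.round([s["ft_force"]@ax,s["ft_force"]@ay,s["ft_force"][2]],1),"t",s["time_s"],"q",np.round(s["q"],0).tolist())
E
python3 - <<'E'
from mv import *
where();p,R,s=cur()
pt,T=target(50,-75,10);print(pt)
for N in(12,14,16):rows(p,R,pt,T,N)
E
```

```text
tilt 1.6 x -388.3 y -12.6 z 66.5 yaw 20.01 roll 0.01 F panel [ 0.3  0.3 -1.5] t 6.1 q [-34.0, 39.0, 54.0, 29.0, 122.0, -46.0]
[0.51415043 0.194944   0.23352009]
12 rows turn [-0.05, -0.81, 0.13] xyz [0.488, 0.048, 0.211]
14 rows turn [-0.04, -0.7, 0.11] xyz [0.419, 0.041, 0.179]
16 rows turn [-0.04, -0.61, 0.1] xyz [0.367, 0.035, 0.155]
```

Emit:
arm_command(
  turn=[
    [-0.05, -0.81, 0.13],
    [-0.05, -0.81, 0.13],
    [-0.05, -0.81, 0.13],
    [-0.05, -0.81, 0.13],
    [-0.05, -0.81, 0.13],
    [-0.05, -0.81, 0.13],
    [-0.05, -0.81, 0.13],
    [-0.05, -0.81, 0.13],
    [-0.05, -0.81, 0.13],
    [-0.05, -0.81, 0.13],
    [-0.05, -0.81, 0.13],
    [-0.05, -0.81, 0.13],
  ],
  xyz=[
    [0.49, 0.05, 0.21],
    [0.49, 0.05, 0.21],
    [0.49, 0.05, 0.21],
    [0.49, 0.05, 0.21],
    [0.49, 0.05, 0.21],
    [0.49, 0.05, 0.21],
    [0.49, 0.05, 0.21],
    [0.49, 0.05, 0.21],
    [0.49, 0.05, 0.21],
    [0.49, 0.05, 0.21],
    [0.49, 0.05, 0.21],
    [0.49, 0.05, 0.21],
  ],
  claw=[45, 45, 45, 45, 45, 45, 45, 45, 45, 45, 45, 45],
)

```text
time_s: 7.3
position: [0.5137, 0.1971, 0.2334]
tool_rot: [[-0.206, 0.978, 0.013], [0.976, 0.207, -0.066], [-0.067, -0.001, -0.998]]
ft_force: [0.6, 0.5, -2.3]
grip_width: 0.0591
gripper_force: 64.7
```

Emit:
arm_command(
  turn=[
    [0, 0, 0],
    [0, 0, 0],
    [0, 0, 0],
  ],
  xyz=[
    [0, 0, 0],
    [0, 0, 0],
    [0, 0, 0],
  ],
  claw=[45, 45, 45],
)

```text
time_s: 7.6
position: [0.5146, 0.1954, 0.2345]
tool_rot: [[-0.206, 0.979, 0.013], [0.977, 0.206, -0.063], [-0.064, -0.001, -0.998]]
ft_force: [0.5, -0.1, -2.4]
grip_width: 0.0591
gripper_force: 64.9
```

```bash
python3 - <<'E'
from h import *; from mv import *
im,d,i=grab("wrist");W=world(d,i);p,R,s=cur();cv2.imwrite("pics/w3.png",im)
np.savez("w3.npz",im=im,W=W,p=p,R=R)
where()
E
```

```text
tilt 49.9 x -74.8 y -25.5 z 11.5 yaw 11.84 roll 0.01 F panel [-0.2  0.7 -2.1] t 7.65 q [10.0, 22.0, 73.0, -4.0, 84.0, -1.0]
```

View pics/w3.png

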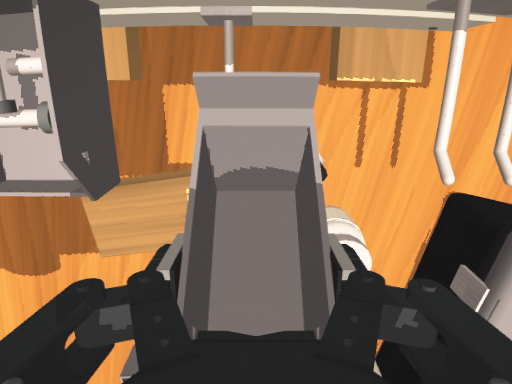

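The bin sits in front of the gap, between the wide bin (left, up to column 115) and the prongs (right, from column 440). The panel strip is at rows 0–25. I'll measure the panel and lip from this same picture.

```bash
python3 - <<'E'
from h import *; from mv import *
z=np.load("w3.npz");W=z["W"];p=z["p"];R=z["R"]
L=np.stack([(W-P0)@ax,(W-P0)@ay,W[...,2]],-1)*1e3
for u in(130,180,300,350,400):
    print(u,[L[v,u].round(1).tolist() for v in(0,4,8,12,16,20,24,28)])
q=(z["W"]-p)@R
for v in(74,82,90,98,104,108,112,118):print(v,(np.nanmedian(q[v,240:275],0)*1e3).round(1),np.nanmedian(L[v,240:275],0).round(1))
a_=q[76:104,215:300].reshape(-1,3);n=np.linalg.svd(a_-a_.mean(0))[2][2];print("lipface phi",np.degrees(np.arctan2(abs(n[2]),abs(n[0]))))
m=L[100:180,60:125].reshape(-1,3);m=m[(m[:,2]>190)&(m[:,2]<212)];print("wide bin",m[:,1].min(),m[:,2].max(), "prong",[L[v,u].round(0).tolist() for v,u in((60,458),(120,447),(100,510))])
E
```

```text
130 [[-2.2, 59.9, 141.8], [-2.5, 63.6, 132.3], [1.3, 74.9, 101.8], [-1.4, 75.6, 100.7], [-2.7, 79.0, 92.2], [-2.1, 86.8, 71.8], [-2.4, 93.7, 54.0], [-1.2, 104.9, 24.5]]
180 [[-2.7, 26.4, 140.4], [-2.2, 29.5, 126.7], [0.5, 35.3, 101.0], [-2.2, 35.7, 100.0], [-2.4, 39.1, 85.2], [-2.6, 42.9, 68.8], [-2.7, 47.3, 49.5], [1.3, 58.3, 0.6]]
300 [[-2.3, -54.0, 137.6], [-3.1, -55.0, 129.9], [-0.0, -58.6, 102.5], [-2.7, -58.8, 101.6], [-3.1, -60.6, 88.1], [-2.6, -63.3, 67.7], [-2.9, -65.8, 49.4], [0.6, -71.8, 3.4]]
350 [[-2.9, -86.5, 143.1], [-3.0, -89.5, 132.5], [0.7, -97.7, 102.8], [-1.8, -98.6, 100.6], [-3.3, -100.8, 93.1], [-2.6, -106.7, 72.3], [-3.0, -111.7, 54.9], [-4.1, -116.1, 40.1]]
400 [[-2.9, -118.1, 148.6], [-3.2, -122.3, 139.1], [-2.8, -128.3, 125.3], [-0.5, -138.7, 101.3], [-2.5, -141.1, 96.3], [-2.9, -147.6, 81.8], [-3.1, -155.2, 64.6], [-2.9, -165.1, 42.2]]
74 [81.8 -0.6 11.8] [-52.4 -24.9 217.9]
82 [78.3 -0.3 13.7] [-56.  -25.1 216.2]
90 [74.7 -0.6 17.3] [-59.8 -24.9 212.8]
98 [71.  -0.5 20.6] [-63.8 -25.  209.8]
104 [68.  -0.3 23.5] [-66.9 -25.2 207.1]
108 [66.  -0.5 25.5] [-69.  -25.  205.2]
112 [64.  -0.5 23.9] [-70.9 -25.  206.9]
118 [61.1 -0.5 20.6] [-73.7 -25.  210.4]Traceback (most recent call last):
  File "<stdin>", line 8, in <module>
    u, s, vh = gufunc(a, signature=signature)
               ~~~~~~^^^^^^^^^^^^^^^^^^^^^^^^
    raise LinAlgError("SVD did not converge")
numpy.linalg.LinAlgError: SVD did not converge
```

```bash
sed -i 's/^PHI=.*/PHI=46.0; LIP=np.array([.0588,0,.0202]); YAW=11.7; YT=-.025; OFF=np.array([-.0026,0,.0012])/' mv.py
python3 - <<'E'
from mv import *
where();p,R,s=cur()
W=[(50,-26,4),(50,-18,7),(50,-14,10),(45,-11,11.5)]
for (w,N) in zip(W,(8,3,2,4)):
    pt,T=target(*w);rows(p,R,pt,T,N);p,R=pt,T
E
```

```text
tilt 49.7 x -73.3 y -25.5 z 9.8 yaw 11.84 roll 0.01 F panel [-0.2  0.7 -2.1] t 7.65 q [10.0, 22.0, 73.0, -4.0, 84.0, -1.0]
8 rows turn [0.0, -0.01, 0.0] xyz [0.119, -0.002, 0.006]
3 rows turn [0.0, 0.0, 0.0] xyz [0.052, -0.0, -0.024]
2 rows turn [0.0, 0.0, 0.0] xyz [0.038, 0.0, -0.033]
4 rows turn [0.0, 0.25, 0.0] xyz [0.006, -0.0, 0.018]
```

Emit:
arm_command(
  turn=[
    [0, 0, 0],
    [0, 0, 0],
    [0, 0, 0],
    [0, 0, 0],
    [0, 0, 0],
    [0, 0, 0],
    [0, 0, 0],
    [0, 0, 0],
    [0, 0, 0],
    [0, 0, 0],
  ],
  xyz=[
    [0.12, 0, 0.006],
    [0.12, 0, 0.006],
    [0.12, 0, 0.006],
    [0.12, 0, 0.006],
    [0.12, 0, 0.006],
    [0.12, 0, 0.006],
    [0.12, 0, 0.006],
    [0.12, 0, 0.006],
    [0, 0, 0],
    [0, 0, 0],
  ],
  claw=[45, 45, 45, 45, 45, 45, 45, 45, 45, 45],
)

```text
time_s: 8.65
position: [0.5046, 0.2431, 0.2297]
tool_rot: [[-0.206, 0.978, 0.014], [0.976, 0.207, -0.063], [-0.064, 0.001, -0.998]]
ft_force: [0.5, 0.8, -1.1]
grip_width: 0.0594
gripper_force: 64.9
```

```bash
python3 - <<'E'
from h import *; from mv import *
im,d,i=grab("wrist");W=world(d,i)
where();p,R,s=cur()
L=np.stack([(W-P0)@ax,(W-P0)@ay,W[...,2]],-1)*1e3
print("cam lip: top",np.nanmedian(L[76,225:290],0).round(1),"corner",np.nanmedian(L[108,225:290],0).round(1))
for u in(150,180,345,400):print(u,[L[v,u].round(1).tolist() for v in range(0,90,10)])
cv2.imwrite("pics/w4.png",im)
w=[(50,-18,7),(50,-14,10),(45,-11,11.5),(42,-9,12)]
for (w,N) in zip(w,(3,2,4,3)):
    pt,T=target(*w);rows(p,R,pt,T,N);p,R=pt,T
E
```

```text
tilt 49.7 x -24.5 y -25.2 z 4.6 yaw 11.92 roll 0.05 F panel [ 0.1 -0.1 -1.7] t 8.7 q [15.0, 23.0, 72.0, -4.0, 85.0, 4.0]
cam lip: top [ -4.6 -24.7 213.6] corner [-20.3 -24.8 200.1]
150 [[13.9, 4.2, 276.2], [11.4, 4.2, 276.7], [8.9, 4.5, 276.5], [6.3, 4.5, 277.1], [4.0, 5.2, 275.7], [1.3, 5.1, 276.5], [-1.3, 5.4, 276.4], [-2.6, 17.3, 239.9], [-4.3, 94.1, 1.7]]
180 [[13.8, -3.8, 275.9], [11.3, -3.7, 276.2], [8.8, -3.6, 276.2], [6.4, -3.3, 275.7], [3.7, -3.5, 277.0], [1.2, -3.1, 275.9], [-1.4, -3.1, 276.6], [-3.4, 1.0, 259.2], [-4.7, 60.4, 0.9]]
345 [[14.0, -47.7, 276.1], [11.6, -48.0, 275.9], [9.1, -48.1, 276.0], [6.6, -48.4, 275.8], [3.9, -48.4, 276.5], [1.4, -48.6, 276.5], [-1.3, -48.7, 276.8], [-2.6, -58.0, 243.1], [-4.3, -113.8, 39.6]]
400 [[14.6, -62.8, 275.9], [12.0, -62.9, 276.4], [9.7, -63.5, 275.5], [6.9, -63.3, 276.9], [4.4, -63.8, 276.4], [1.9, -64.6, 275.3], [-0.9, -64.2, 276.9], [-2.8, -71.7, 260.7], [-3.1, -169.9, 40.5]]
3 rows turn [0.0, -0.02, 0.01] xyz [0.043, -0.003, -0.021]
2 rows turn [0.0, 0.0, 0.0] xyz [0.038, 0.0, -0.033]
4 rows turn [0.0, 0.25, 0.0] xyz [0.006, -0.0, 0.018]
3 rows turn [0.0, 0.2, -0.0] xyz [0.007, 0.0, 0.018]
```

View pics/w4.png

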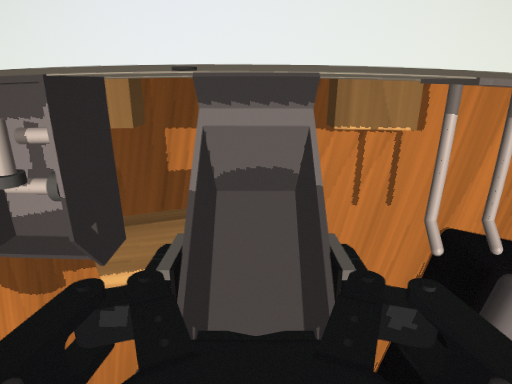

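The lip stands at the mouth (row 74), the panel's top edge is at z = 276 and the face at about -2.6 mm. Both agree with the offsets I set, so I'll feed it in.

Emit:
arm_command(
  turn=[
    [0, 0, 0],
    [0, 0, 0],
    [0, 0, 0],
    [0, 0, 0],
    [0, 0, 0],
    [0, 0, 0],
    [0, 0, 0],
  ],
  xyz=[
    [0.045, 0, -0.02],
    [0.045, 0, -0.02],
    [0.045, 0, -0.02],
    [0.04, 0, -0.035],
    [0.04, 0, -0.035],
    [0, 0, 0],
    [0, 0, 0],
  ],
  claw=[45, 45, 45, 45, 45, 45, 45],
)

```text
time_s: 9.4
position: [0.5023, 0.2539, 0.2356]
tool_rot: [[-0.206, 0.978, 0.014], [0.976, 0.207, -0.063], [-0.064, 0.001, -0.998]]
ft_force: [-0.1, -0.1, -2.0]
grip_width: 0.0592
gripper_force: 64.9
```

```bash
python3 - <<'E'
from mv import *
where();p,R,s=cur()
w=[(45,-11,11.5),(42,-9,12),(36,-6,12),(30,-4.5,11.5)]
for (w,N) in zip(w,(4,3,5,5)):
    pt,T=target(*w);rows(p,R,pt,T,N);p,R=pt,T
E
```

```text
tilt 49.7 x -13.2 y -25.1 z 10.4 yaw 11.93 roll 0.06 F panel [-0.1  0.1 -2. ] t 9.4 q [16.0, 23.0, 71.0, -4.0, 86.0, 5.0]
4 rows turn [0.0, 0.23, 0.01] xyz [0.003, -0.002, 0.018]
3 rows turn [0.0, 0.2, -0.0] xyz [0.007, 0.0, 0.018]
5 rows turn [-0.0, 0.24, 0.0] xyz [0.004, -0.0, 0.026]
5 rows turn [0.0, 0.24, -0.0] xyz [-0.003, 0.0, 0.028]
```

No contact so far. Next is the swing down to 36°.

Emit:
arm_command(
  turn=[
    [0, 0.23, 0],
    [0, 0.23, 0],
    [0, 0.23, 0],
    [0, 0.23, 0],
    [0, 0.2, 0],
    [0, 0.2, 0],
    [0, 0.2, 0],
    [0, 0, 0],
  ],
  xyz=[
    [0.003, 0, 0.018],
    [0.003, 0, 0.018],
    [0.003, 0, 0.018],
    [0.003, 0, 0.018],
    [0.007, 0, 0.018],
    [0.007, 0, 0.018],
    [0.007, 0, 0.018],
    [0, 0, 0],
  ],
  claw=[45, 45, 45, 45, 45, 45, 45, 45],
)

```text
time_s: 10.2
position: [0.502, 0.2552, 0.2291]
tool_rot: [[-0.206, 0.979, -0.014], [0.976, 0.206, 0.068], [0.069, 0.001, -0.998]]
ft_force: [0.3, 0.7, -2.1]
grip_width: 0.0592
gripper_force: 64.9
```

```bash
python3 - <<'E'
from mv import *
where();p,R,s=cur()
w=[(36,-6,12),(30,-4.5,11.5),(20,-3,9.5),(10,-3,6)]
for (w,N) in zip(w,(5,5,6,6)):
    pt,T=target(*w);rows(p,R,pt,T,N);p,R=pt,T
E
```

```text
tilt 42.0 x -9.2 y -25.2 z 11.8 yaw 11.89 roll 0.03 F panel [ 0.6 -0.4 -2.1] t 10.2 q [13.0, 23.0, 73.0, 4.0, 84.0, 1.0]
5 rows turn [0.0, 0.24, 0.01] xyz [0.005, -0.001, 0.026]
5 rows turn [0.0, 0.24, -0.0] xyz [-0.003, 0.0, 0.028]
6 rows turn [-0.0, 0.33, 0.0] xyz [-0.009, -0.0, 0.042]
6 rows turn [-0.0, 0.33, 0.0] xyz [-0.017, 0.0, 0.044]
```

Emit:
arm_command(
  turn=[
    [0, 0.24, 0],
    [0, 0.24, 0],
    [0, 0.24, 0],
    [0, 0.24, 0],
    [0, 0.24, 0],
    [0, 0.24, 0],
    [0, 0.24, 0],
    [0, 0.24, 0],
    [0, 0.24, 0],
    [0, 0.24, 0],
    [0, 0, 0],
  ],
  xyz=[
    [0.005, 0, 0.026],
    [0.005, 0, 0.026],
    [0.005, 0, 0.026],
    [0.005, 0, 0.026],
    [0.005, 0, 0.026],
    [-0.003, 0, 0.028],
    [-0.003, 0, 0.028],
    [-0.003, 0, 0.028],
    [-0.003, 0, 0.028],
    [-0.003, 0, 0.028],
    [0, 0, 0],
  ],
  claw=[45, 45, 45, 45, 45, 45, 45, 45, 45, 45, 45],
)

```text
time_s: 11.3
position: [0.5015, 0.2578, 0.2156]
tool_rot: [[-0.198, 0.979, -0.056], [0.941, 0.206, 0.269], [0.275, 0.0, -0.961]]
ft_force: [0.1, 0.1, -1.5]
grip_width: 0.0592
gripper_force: 64.9
```

```bash
python3 - <<'E'
from mv import *
where();p,R,s=cur()
w=[(20,-3,9.5),(10,-3,6),(5,-2.5,4),(0,-2,2)]
for (w,N) in zip(w,(6,6,3,3)):
    pt,T=target(*w);rows(p,R,pt,T,N);p,R=pt,T
E
```

```text
tilt 30.0 x -4.6 y -25.1 z 11.1 yaw 11.89 roll 0.01 F panel [ 0.1 -0.1 -1.5] t 11.3 q [8.0, 23.0, 77.0, 16.0, 82.0, -7.0]
6 rows turn [-0.0, 0.33, 0.01] xyz [-0.008, -0.001, 0.041]
6 rows turn [-0.0, 0.33, 0.0] xyz [-0.017, 0.0, 0.044]
3 rows turn [0.0, 0.33, 0.0] xyz [-0.017, -0.0, 0.047]
3 rows turn [-0.0, 0.33, 0.0] xyz [-0.018, 0.0, 0.046]
```

Emit:
arm_command(
  turn=[
    [0, 0.33, 0],
    [0, 0.33, 0],
    [0, 0.33, 0],
    [0, 0.33, 0],
    [0, 0.33, 0],
    [0, 0.33, 0],
    [0, 0.33, 0],
    [0, 0.33, 0],
    [0, 0.33, 0],
    [0, 0.33, 0],
    [0, 0.33, 0],
    [0, 0.33, 0],
  ],
  xyz=[
    [-0.008, 0, 0.041],
    [-0.008, 0, 0.041],
    [-0.008, 0, 0.041],
    [-0.008, 0, 0.041],
    [-0.008, 0, 0.041],
    [-0.008, 0, 0.041],
    [-0.017, 0, 0.044],
    [-0.017, 0, 0.044],
    [-0.017, 0, 0.044],
    [-0.017, 0, 0.044],
    [-0.017, 0, 0.044],
    [-0.017, 0, 0.044],
  ],
  claw=[45, 45, 45, 45, 45, 45, 45, 45, 45, 45, 45, 45],
)

```text
time_s: 12.5
position: [0.5006, 0.2622, 0.1894]
tool_rot: [[-0.168, 0.978, -0.12], [0.793, 0.207, 0.573], [0.586, 0.001, -0.811]]
ft_force: [-0.1, 0.3, -2.0]
grip_width: 0.0594
gripper_force: 65.0
```

```bash
python3 - <<'E'
from mv import *
where();p,R,s=cur()
w=[(5,-2.5,4.5),(0,-2.5,2.5)]
for (w,N) in zip(w,(3,3)):
    pt,T=target(*w);rows(p,R,pt,T,N);p,R=pt,T
E
```

```text
tilt 10.1 x -2.7 y -25.2 z 6.3 yaw 11.92 roll 0.06 F panel [ 0.3  0.  -2. ] t 12.5 q [-0.0, 26.0, 84.0, 35.0, 81.0, -21.0]
3 rows turn [-0.01, 0.34, 0.01] xyz [-0.018, -0.003, 0.046]
3 rows turn [-0.0, 0.33, 0.0] xyz [-0.02, 0.0, 0.044]
```

Emit:
arm_command(
  turn=[
    [0, 0.33, 0],
    [0, 0.33, 0],
    [0, 0.33, 0],
    [0, 0.33, 0],
    [0, 0.33, 0],
    [0, 0.33, 0],
    [0, 0, 0],
    [0, 0, 0],
  ],
  xyz=[
    [-0.018, 0, 0.046],
    [-0.018, 0, 0.046],
    [-0.018, 0, 0.046],
    [-0.02, 0, 0.044],
    [-0.02, 0, 0.044],
    [-0.02, 0, 0.044],
    [0, 0, 0],
    [0, 0, 0],
  ],
  claw=[45, 45, 45, 45, 45, 45, 45, 45],
)

```text
time_s: 13.3
position: [0.4998, 0.2663, 0.1755]
tool_rot: [[-0.145, 0.978, -0.147], [0.684, 0.206, 0.699], [0.715, 0.001, -0.699]]
ft_force: [-0.6, 0.7, -1.1]
grip_width: 0.0593
gripper_force: 65.0
```

```bash
python3 - <<'E'
from h import *;from mv import *
im,d,i=grab("wrist");W=world(d,i)
where();p,R,s=cur()
L=np.stack([(W-P0)@ax,(W-P0)@ay,W[...,2]],-1)*1e3
for v in(70,76,90,104,108,112,116,120,124):print(v,np.nanmedian(L[v,225:290],0).round(1),L[v,160].round(1),L[v,345].round(1))
cv2.imwrite("pics/w5.png",im)
pt,T=target(0,-2.5,0);rows(p,R,pt,T,3)
E
```

```text
tilt 0.4 x -2.3 y -25.2 z 2.4 yaw 11.93 roll 0.07 F panel [-0.9  0.4 -1.7] t 13.35 q [-3.0, 29.0, 87.0, 44.0, 82.0, -29.0]
70 [ -2.5 -24.7 235.4] [ -2.2  17.5 235.5] [ -2.4 -63.1 235.8]
76 [ -2.5 -24.9 232.1] [ -2.9  18.  232.8] [ -2.7 -63.8 232.8]
90 [ -2.6 -24.9 224.3] [ -2.6  20.2 224.5] [ -2.4 -65.8 224.5]
104 [  4.4 -24.7 208.5] [ 11.5  28.3 201.8] [ 12.1 -73.5 201.6]
108 [  4.5 -25.  205.6] [  8.3  27.7 202.1] [  9.3 -73.2 201.3]
112 [  1.8 -25.3 205.4] [  6.3  27.7 201. ] [  6.4 -72.8 201.2]
116 [ -1.1 -25.  205.6] [  4.   27.5 200.4] [  3.1 -72.2 201.6]
120 [ -3.8 -24.7 205.5] [  0.9  26.9 200.6] [  0.8 -72.  201. ]
124 [ -6.5 -25.  205.5] [ -2.7  26.1 201.4] [ -2.8 -71.3 201.8]
3 rows turn [-0.01, 0.03, 0.01] xyz [-0.013, -0.003, 0.013]
```

View pics/w5.png

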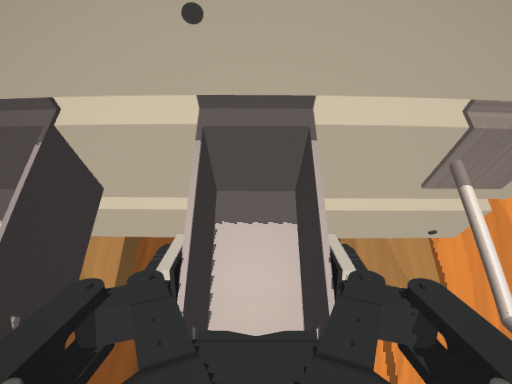

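The lip is behind the slat (lip at row 97–108). The ledge is flat and about 1.2 mm above the groove floor, and the back is about 2 mm off the face. I'll lower it and let go.

Emit:
arm_command(
  turn=[
    [0, 0, 0],
    [0, 0, 0],
    [0, 0, 0],
    [0, 0, 0],
  ],
  xyz=[
    [-0.01, 0, 0.01],
    [-0.01, 0, 0.01],
    [0, 0, 0],
    [0, 0, 0],
  ],
  claw=[45, 45, 45, 45],
  squeeze=60,
)

```text
time_s: 13.75
position: [0.4997, 0.2665, 0.1744]
tool_rot: [[-0.146, 0.978, -0.147], [0.684, 0.207, 0.7], [0.715, 0.001, -0.699]]
ft_force: [0.3, 0.1, 0.3]
grip_width: 0.0592
gripper_force: 65.0
```

```bash
python3 - <<'E'
from mv import *
where()
E
```

```text
tilt 0.4 x -2.2 y -25.1 z 1.1 yaw 11.93 roll 0.08 F panel [ 0.1 -0.3  0.3] t 13.75 q [-3.0, 29.0, 87.0, 44.0, 82.0, -29.0]
```

Emit:
arm_command(
  turn=[
    [0, 0, 0],
    [0, 0, 0],
    [0, 0, 0],
    [0, 0, 0],
    [0, 0, 0],
    [0, 0, 0],
    [0, 0, 0],
  ],
  xyz=[
    [0, 0, 0],
    [0, 0, 0],
    [0, 0, 0],
    [0, 0, 0],
    [0, 0, 0],
    [0, 0, 0],
    [0, 0, 0],
  ],
  claw=[61, 63, 66, 70, 76, 76, 76],
)

```text
time_s: 14.45
position: [0.4997, 0.2664, 0.1742]
tool_rot: [[-0.145, 0.978, -0.147], [0.684, 0.207, 0.699], [0.715, 0.001, -0.699]]
ft_force: [1.1, -0.4, -0.1]
grip_width: 0.0759
gripper_force: 0.0
```

Emit:
arm_command(
  turn=[
    [0, 0, 0],
    [0, 0, 0],
    [0, 0, 0],
    [0, 0, 0],
    [0, 0, 0],
    [0, 0, 0],
    [0, 0, 0],
    [0, 0, 0],
    [0, 0, 0],
  ],
  xyz=[
    [0, 0, -0.1],
    [0, 0, -0.2],
    [0, 0, -0.4],
    [0, 0, -0.4],
    [0, 0, -0.4],
    [0, 0, -0.4],
    [0, 0, -0.2],
    [0, 0, 0],
    [0, 0, 0],
  ],
  claw=[76, 76, 76, 76, 76, 76, 76, 76, 76],
)

```text
time_s: 15.35
position: [0.515, 0.1931, 0.2473]
tool_rot: [[-0.145, 0.978, -0.147], [0.684, 0.206, 0.7], [0.715, 0.0, -0.699]]
ft_force: [-0.1, 0.4, -0.6]
grip_width: 0.0762
gripper_force: 0.0
```

```bash
python3 - <<'E'
from h import *;from mv import *
im,d,i=grab("wrist");W=world(d,i);cv2.imwrite("pics/w6.png",im);p,R,s=cur();print(p,s["grip_width"],s["ft_force"],s["time_s"])
L=np.stack([(W-P0)@ax,(W-P0)@ay,W[...,2]],-1)*1e3;np.savez("w6.npz",L=L)
m=L.reshape(-1,3);m=m[(abs(m[:,1]+25)<32)&(m[:,0]>-140)&(m[:,0]<-8)&(m[:,2]>196)&(m[:,2]<212)]
for sg in(1,-1):
    q=m[(m[:,1]+25)*sg>20];print("rim",len(q),q.mean(0).round(1),"y/x",np.polyfit(q[:,0],q[:,1],1).round(4),"z/x",np.polyfit(q[:,0],q[:,2],1).round(3))
E
```

```text
[0.51479962 0.19331104 0.24712241] 0.07586492216198094 [-0.44292183 -0.27339917 -0.36746488] 15.4
rim 612 [-57.3   3.7 201. ] y/x [-0.023   2.4277] z/x [3.30000e-02 2.02932e+02]
rim 603 [-56.9 -52.1 201.2] y/x [ 1.44000e-02 -5.12907e+01] z/x [3.4000e-02 2.0312e+02]
```

View pics/w6.png

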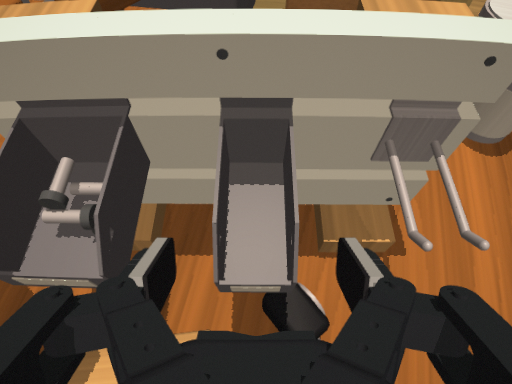

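The bin hangs by itself (columns 217–297, lip in the groove at row 100), midway between the wide bin and the hook. It is square to the panel with about 0.03 rad of sag, and the gripper is clear.

Emit:
arm_command(
  turn=[
    [0, 0, 0],
    [0, 0, 0],
    [0, 0, 0],
    [0, 0, 0],
    [0, 0, 0],
  ],
  xyz=[
    [0, 0, -0.3],
    [0, 0, -0.4],
    [0, 0, -0.3],
    [0, 0, 0],
    [0, 0, 0],
  ],
  claw=[76, 76, 76, 76, 76],
)

```text
time_s: 15.9
position: [0.5222, 0.1586, 0.2819]
tool_rot: [[-0.145, 0.978, -0.148], [0.684, 0.207, 0.7], [0.715, -0.0, -0.699]]
ft_force: [-1.1, -0.8, -0.3]
grip_width: 0.0761
gripper_force: 0.0
```

```bash
python3 -c "
from rig import env
print(env.close_job())"
```

```text
the job is handed in; nothing more can be done
None
```

The narrow bin hangs free in the upper groove between the wide bin and the hook, square to the panel with about 0.03 rad of sag, and the job was handed in at about 16 s; no verdict was returned.

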